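# Tachometer check through a centrifuge's sight glass

### The job

The microcentrifuge is due its speed check. Press its open lid down until the latch clicks and holds it shut, then take the hand tachometer out of its cradle and hold it upright, nose down, on the middle of the round sight glass in the lid, pressing gently so that the sprung nose is pushed in about half-way. Finish while holding it there, steady and still in the gripper; leave everything else on the bench where it stands.

Things in the scene. Friction and masses are not known exactly. Their poses are not given: they have to be found in the camera images.
- centrifuge: White bench-top microcentrifuge, fixed to the bench by suction feet: 240 mm deep (its x) by 220 mm wide (its y), 127 mm high with the lid shut. Origin: centre of its underside on the bench. Its -x side is the front, with the sloping keypad; the lid's hinge is at the back (+x). It may be turned.
- lid (a joint): Angle of the centrifuge's lid, rad: 0 shut and latched, grows as it opens upward and back (the free front edge rises). Starts open at 0.8 to 1.15; a friction hinge (about 0.45 N m) keeps it where it is left. From about 0.07 downward a sprung latch roller resists: pressing near the front edge takes about 12 N to click past it to 0, where the latch holds it down. A lid not pressed home stays ajar at about 0.07.
- lid_hinge (a point): Middle of the lid's hinge axis (the axis is the centrifuge's y), 105 mm behind the centrifuge's centre and 108 mm above the bench. Axes move with the lid; shut, they are those of the centrifuge.
- lid_front_edge (a point): Middle of the free front edge of the lid, on its outer (top) face: 180 mm from the hinge axis, 19 mm above the hinge in the lid's own frame. The lid is a flat plate 204 mm wide, 22 mm thick, and its outer face is flat.
- sight_glass (a point): Centre of the dark round sight glass, 34 mm diameter with a thin grey rim, flush in the outer face of the lid, 90 mm from the hinge axis, midway across the lid. With the lid shut it is level, 127 mm above the bench. Its z is normal to the lid, outward.
- cradle: Black cradle fixed to the bench, base 105 mm (x) by 74 mm (y); its sleeve holds the tachometer leaning by about 0.39 rad (22 degrees) towards the cradle's -x (the worker's side). Origin: underside, on the bench, below the point where the tachometer's housing stands (40 mm above the bench). The sleeve's mouth is 40 mm farther up along the leaning axis; it is 46 mm wide outside along y and has 1 mm clearance each side. Its highest point is 84 mm above the bench.
- tach: Hand tachometer, 0.16 kg: dark grey box-shaped housing 125 mm long (its z), 34 mm wide (y), 24 mm thick (x), flat sides, display on the +x face. Origin: centre of the housing's nose end; +z runs from the nose to the other end, so it starts nose down and leaning with the cradle, its y along the cradle's y. A round rubber nose of 16 mm diameter stands 16 mm out of the nose end.
- tach_grip (a point): Middle of the ribbed grips on the two 34 mm apart sides (faces normal to the tachometer's y), 105 mm from the nose end of the housing, 20 mm below the far end (grip here or up to 10 mm lower: much lower, and the far end may foul the gripper), on its axis.
- nose_tip (a point): Centre of the flat end of the sprung nose; 16 mm beyond the nose end of the housing when not pressed.
- nose (a joint): How far the sprung nose is pushed into the tachometer, m: 0 free, 0.008 fully in (its stop). It takes about 0.9 N to start it, 3.3 N half-way, 5.7 N fully in.
- tube_rack: White microtube rack, 60 x 92 x 46 mm (53 with tubes), loose, a bystander; origin under its centre.
- beaker: Glass beaker, 68 mm diameter, 85 mm high, loose, a bystander; origin under its centre.
- jar_large: White plastic jar, 72 mm diameter, 115 mm high, loose, a bystander; origin under its centre.
- jar_small: Small amber glass jar, 48 mm diameter, 55 mm high, loose, a bystander; origin under its centre.
- wash_bottle: White wash bottle with bent spout, 68 mm diameter, 200 mm high, loose, a bystander; origin under its centre.
- tip_box: Pipette tip box, grey with a white cover, 82 x 118 x 80 mm, loose, a bystander; origin under its centre.
Not all that is in view belongs to the job. Of the things like the tach, leave any that is orange; of the rest the smaller one is meant.

How it is judged:
By the outcome, as a careful person would: the job done as asked, in the order asked, and still so for the second after the job is handed in, while the arm keeps its last pose, push and grip.
It also fails if it takes over 54 s, if anything falls off the work surface, if the arm or the gripper's body presses on something with over 40 N, if the wrist force passes 120 N, or if a joint passes its speed limit or range.

### The arm

A 6-joint arm with a two-finger parallel gripper is mounted at the origin on the work surface. World frame = base frame: x ahead of the robot, y to its left, z up, the work surface at z = 0. Lengths are in m, angles in rad, forces in N, time in s.
With the tool pointing down it reaches from about 0.3 to 0.775 m from the base axis. Payload 14.6 kg.
Tool frame: the origin (TCP) lies midway between the tips of the shut fingers; the grasp point (between the pads) lies 19 mm behind it (ctrl.pinch_z is the distance from the TCP to the grasp point, in m); z points along the fingers, y is the line along which they close (so a half turn about z gives the same grasp; the last joint's range is limited). The gripper opens to 94 mm and grips with 3 to 60 N. Pads are 16 mm wide; open, the fingers measure 119 mm over their backs; the gripper's body (75 mm by 177 mm) begins 78 mm behind the grasp point.
Start: joints at [-1.409, 0.3, 1.521, -0, 1.321, -0.067], TCP at [0.125, -0.536, 0.205] pointing down, gripper open.
Joint ranges: [-3.03, 3.03], [-0.79, 2.21], [0.23, 2.52], [-1.04, 4.18], [0, 3.07], [-2.55, 2.55]. Speed limits (rad/s): [2.22, 2.22, 2.57, 3.14, 3.14, 3.14].

### API

Orientations are given as [roll, pitch, yaw] about the fixed x, y, z axes, in that order (R = Rz(yaw) Ry(pitch) Rx(roll)).
In Python, from station import ctrl gives the robot as it stands.
- The arm moves only by the tool jog_arm, never from a script. Its argument "motion" is a list of rows, each a list of 7 numbers: the shift along the tool's x, y, z in m, then the turn, a rotation vector about the tool's x, y, z in rad, then the opening, from -1 (shut) to 1 (fully open). In form: [[tx, ty, tz, rx, ry, rz, gripper], ...]. A call has 1 to 5 rows; each row shifts and turns the commanded pose from where the row before left it, along the tool's axes as they then stand; what a row does not reach is not made up. A row lasts 1/10 s, in which the tool goes at most 50 mm and 8.59 degrees, less where a joint would pass 70% of its speed; a pose out of reach is approached as far as the arm can. A call is refused whole if a number of a shift passes 0.05 or a number of a turn 0.15, either way. A call with a gripper value outside its range is refused whole. The fingers move at their own pace and stop on an object; "squeeze" is the grip in N (left out, the last holds). Time passes only in rows, so rows that do not move let the fingers close. It gives the time, the measured TCP pose, the force, the opening and the grip force at its end, in the units of the state.
- ctrl.get_obs(): the state, without advancing time (a new reading comes with each control period).
- ctrl.camera(name): name is "scene" or "top" or "wrist"; returns the picture (420x560x3 uint8, red, green, blue); there is no depth.
- ctrl.camera_model(name): a dict with "intrinsics" (3x3 intrinsics, pixels), "rvec" (rotation vector, rad) and "tvec" (3), from world to camera coordinates, as OpenCV has them. Camera axes: x right, y down, z forward; pixel columns grow to the right and rows downward; lengths in m; the calibration is good to about 2 mm. A picture is of the moment at which its call begins: read the wrist's pose just before it. camera_model takes no time and is no camera call; for the wrist camera it gives the pose at the moment of the call.
- ctrl.hand_in(): hands the job in; it is judged then, once.
The state is a dict: "time_s": time; "qpos": joint angles; "joint_vel": joint speeds; "tau": joint torques, N m; "ee_pos": TCP position; "eef_rot": TCP orientation; "force": force on the tool from outside, world axes, zero at the start; "moment": the same for the moment, N m; "grip_width": finger opening in m; "grip_force": force on a finger pad.
Only numpy, scipy, OpenCV 4.12 (cv2) and the standard library are available. Lean on these libraries where they do the work, as an engineer would, in place of code of your own. Each camera call takes 0.05 s, during which the arm holds its last target. There are 200 camera calls.

## Working session

There is one attempt and no reset: what is moved stays moved. The work goes in short steps, Python scripts to look and compute and a tool call to move; the robot and the scene stay as the last step left them, time stands still between calls to the robot, and variables do not carry over. Pictures are saved under pics/ and viewed, at most 10 in all, crops included, and the job is handed in when it is done.

Besides the shell and the picture viewer there is one more tool, called after "Emit:" as name([rows], argument=value, ...), one row to a line, values as JSON. jog_arm: Moves the arm, as the interface text tells. Its arguments: {"type":"object","properties":{"motion":{"type":"array"},"squeeze":{"type":"number"}},"required":["motion"]}

```bash
mkdir -p pics; python3 - <<'E'
from station import ctrl
import cv2
for n in("scene","top"):
    cv2.imwrite(f"pics/{n}0.png",cv2.resize(ctrl.camera(n)[:,:,::-1],(800,600),interpolation=cv2.INTER_CUBIC))
    m=ctrl.camera_model(n);print(n,m)
o=ctrl.get_obs();print(o)
E
```

```text
scene {'intrinsics': array([[477.36822541,   0.        , 277.44785708],
       [  0.        , 477.36822541, 209.09460777],
       [  0.        ,   0.        ,   1.        ]]), 'rvec': array([ 1.06559651,  2.30295528, -1.09352081]), 'tvec': array([ 0.28094555, -0.1632829 ,  1.60899503])}
top {'intrinsics': array([[440.45157212,   0.        , 277.09479219],
       [  0.        , 440.45157212, 205.11074079],
       [  0.        ,   0.        ,   1.        ]]), 'rvec': array([ 2.16131631, -2.17162635,  0.09900156]), 'tvec': array([0.04066078, 0.49068185, 1.43683072])}
{'time_s': 0.1, 'qpos': array([-1.40860967e+00,  3.00377426e-01,  1.52151387e+00, -1.42961691e-06,
        1.32072169e+00, -6.65884958e-02]), 'joint_vel': array([-2.78634296e-04,  6.12396009e-04, -2.24227971e-03, -4.07775919e-04,
        2.68626481e-04, -3.00422664e-05]), 'tau': array([ 1.61716707e-03, -5.32642078e+01, -3.53283978e+01,  7.09319534e-02,
        2.34729942e-02, -6.07799234e-05]), 'ee_pos': array([ 0.12469584, -0.53543236,  0.20496615]), 'eef_rot': array([-3.14057449e+00, -6.65105936e-05,  2.28775473e-01]), 'force': array([-0.33171184, -0.22045863, -0.51944178]), 'moment': array([ 0.03932613,  0.00303967, -0.02411177]), 'grip_force': 0.0, 'grip_width': 0.0939803123112644}
```

View pics/scene0.png

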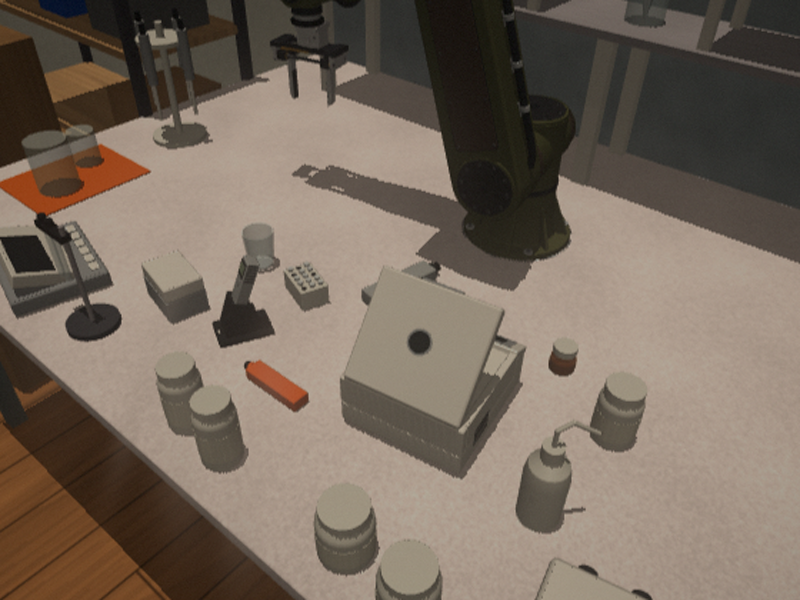

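View pics/top0.png

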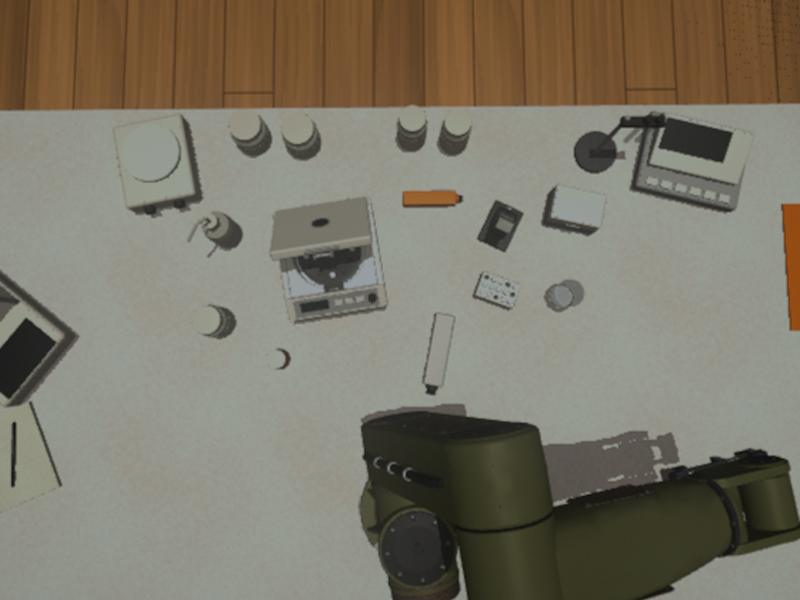

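The scene shows three tachometer-like things in the top picture: orange lying at (430,198), a large light grey one lying at (438,352), and the dark grey one standing in the black cradle at (500,225). The orange one is excluded, and the cradle one is the smaller of the rest. I'll confirm it in enlarged crops.

```bash
cat > h.py <<'E'
import numpy as np, cv2
from station import ctrl
def ray(n,px,m=None):
    m=m or ctrl.camera_model(n); R=cv2.Rodrigues(np.array(m["rvec"]))[0]
    d=R.T@np.linalg.inv(m["intrinsics"])@[px[0],px[1],1.]; return -R.T@m["tvec"],d/np.linalg.norm(d)
def at_z(n,px,z,m=None):
    c,d=ray(n,px,m); return c+d*(z-c[2])/d[2]
def proj(n,P,m=None):
    m=m or ctrl.camera_model(n)
    return cv2.projectPoints(np.array(P,float).reshape(-1,3),m["rvec"],m["tvec"],m["intrinsics"],None)[0][:,0]
E
python3 - <<'E'
from h import *
a=ctrl.camera("top")[:,:,::-1]; s=ctrl.camera("scene")[:,:,::-1]
# top crop x 180..380,y 125..275 x4
cv2.imwrite("pics/tc.png",cv2.resize(a[125:275,180:380],(800,600),interpolation=cv2.INTER_CUBIC))
# scene crop x140..380 y165..345 
cv2.imwrite("pics/sc.png",cv2.resize(s[165:345,140:380],(800,600),interpolation=cv2.INTER_CUBIC))
E
```

```text
(no output)
```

View pics/tc.png

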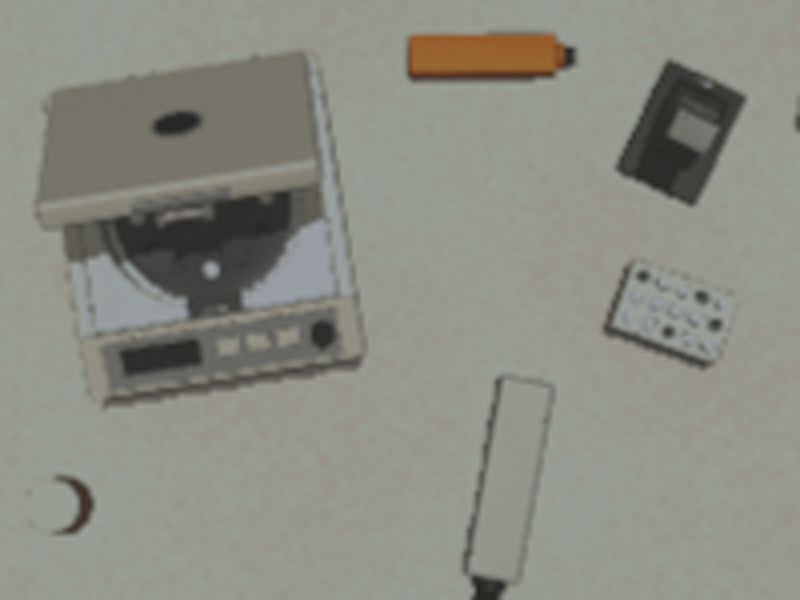

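View pics/sc.png

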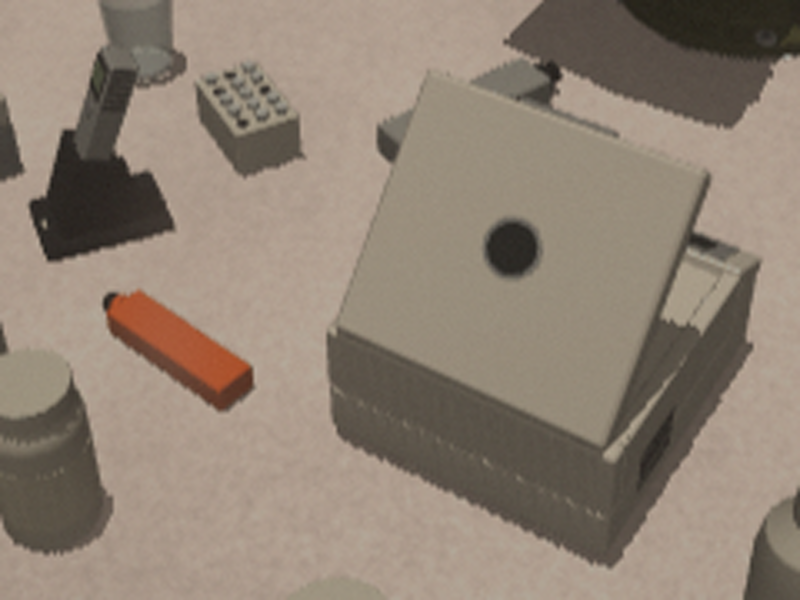

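The crops confirm the target: the cradle unit is small, dark grey and has a ribbed grip, with its far end at about (118,58) in the scene crop. The lid's sight glass is at (177,123) in the top crop and (512,248) in the scene crop. Next I fit the poses.

```bash
cat > fit.py <<'E'
from h import *
from scipy.optimize import least_squares
T=lambda u,v:("top",180+u/4,125+v/4); S=lambda u,v:("scene",140+u*.3,165+v*.3)
M={n:ctrl.camera_model(n) for n in("top","scene")}
print({n:ray(n,(280,210))[0].round(3) for n in M})
def Rz(a):return np.array([[np.cos(a),-np.sin(a),0],[np.sin(a),np.cos(a),0],[0,0,1]])
def Ry(a):return np.array([[np.cos(a),0,np.sin(a)],[0,1,0],[-np.sin(a),0,np.cos(a)]])
def lid(p,L): return Rz(p[2])@(np.array([.105,0,.108])+Ry(p[3])@np.array(L))+[p[0],p[1],0]
def base(p,B): return Rz(p[2])@np.array(B)+[p[0],p[1],0]
C=[(T(177,123),lid,(-.09,0,.019)),(S(512,248),lid,(-.09,0,.019)),(T(38,208),lid,(-.18,.102,.019)),(T(318,165),lid,(-.18,-.102,.019)),
(S(428,70),lid,(-.18,-.102,.019)),(S(710,175),lid,(-.18,.102,.019)),(S(607,567),base,(.12,.11,0)),(S(338,437),base,(.12,-.11,0)),(S(752,347),base,(-.12,.11,0)),(T(105,405),base,(-.12,.11,0)),(T(362,367),base,(-.12,-.11,0))]
def res(p,C):return np.concatenate([proj(o[0],f(p,L),M[o[0]])[0]-o[1:] for o,f,L in C])
def cb(p,B): return Rz(p[2])@(np.array(B)+[p[3],0,0])+[p[0],p[1],0]
a=.39
def tb(p,B): return Rz(p[2])@(np.array([0,0,.04])+Ry(-a)@np.array(B))+[p[0],p[1],0]
if __name__=="__main__":
    r=least_squares(res,[.5,.15,.1,1],args=(C,),loss="soft_l1");print(r.x.round(4));print(res(r.x,C).reshape(-1,2).round(1).tolist())
    p=r.x;p0=p.copy();p0[3]=0
    print("front edge",lid(p,(-.18,0,.019)),"glass shut",lid(p0,(-.09,0,.019)),"edge shut",lid(p0,(-.18,0,.019)))
    D=[(T(670,60),(1,1)),(T(745,97),(1,-1)),(T(695,205),(-1,-1)),(T(618,170),(-1,1))]
    for y0 in(-.45,2.7):
        s=1 if y0<1 else -1
        K=[(o,cb,(s*.0525*i,s*.037*j,.008)) for o,(i,j) in D]+[(S(118,56),tb,(0,0,.125))]
        r=least_squares(res,[.5,-.2,y0,0],args=(K,));print(r.x.round(4),r.cost,res(r.x,K).reshape(-1,2).round(1).tolist())
        for n,f in(("top",lambda q:((q-[180,125])*4)),("scene",lambda q:((q-[140,165])/.3))):
            print(n,[f(proj(n,tb(r.x,(i*.012,j*.017,.125)),M[n])[0]).round().tolist() for i,j in((1,1),(1,-1),(-1,-1),(-1,1))])
        print("grip",tb(r.x,(0,0,.105)))
E
python3 fit.py
```

```text
{'top': array([0.346, 0.027, 1.479]), 'scene': array([1.227, 0.646, 0.878])}
[0.5596 0.1878 0.1522 0.8707]
[[-1.1, 0.9], [0.8, -0.1], [-2.5, 0.2], [-0.7, -0.3], [-0.0, -1.3], [0.0, -1.5], [-0.6, 0.5], [-1.9, -0.9], [-1.1, -0.3], [-0.4, -0.3], [-0.0, -1.1]]
front edge [0.56307227 0.18838226 0.25790426] glass shut [0.57437818 0.19011693 0.127     ] edge shut [0.48541918 0.17646794 0.127     ]
[ 0.6618 -0.216  -0.4536 -0.012 ] 0.6071117805657972 [[-0.4, -0.2], [0.6, -0.2], [0.1, 0.4], [-0.5, -0.2], [-0.1, -0.3]]
top [[680.0, 111.0], [720.0, 130.0], [706.0, 158.0], [665.0, 139.0]]
scene [[108.0, 65.0], [98.0, 42.0], [127.0, 45.0], [138.0, 68.0]]
grip [ 0.62590189 -0.19849938  0.13711545]
[ 0.5764 -0.1743  2.688  -0.083 ] 0.6071117805657744 [[-0.4, -0.2], [0.6, -0.2], [0.1, 0.4], [-0.5, -0.2], [-0.1, -0.3]]
top [[708.0, 156.0], [667.0, 137.0], [678.0, 113.0], [718.0, 132.0]]
scene [[125.0, 35.0], [137.0, 59.0], [110.0, 75.0], [99.0, 51.0]]
grip [ 0.61223245 -0.19183489  0.13711545]
```

```bash
cat > plan.py <<'E'
from h import *
from scipy.linalg import logm,expm
from scipy.spatial.transform import Rotation as Ro
def T(pos,rpy):
    X=np.eye(4);X[:3,:3]=Ro.from_euler("xyz",rpy).as_matrix();X[:3,3]=pos;return X
def step(A,B,N):
    D=expm(np.real(logm(np.linalg.inv(A)@B))/N); return np.r_[D[:3,3],Ro.from_matrix(D[:3,:3]).as_rotvec()].round(4).tolist()
def cur():
    o=ctrl.get_obs();print(o["time_s"],o["ee_pos"].round(4),o["eef_rot"].round(4),o["force"].round(2),o["grip_width"].round(4));return T(o["ee_pos"],o["eef_rot"])
def path(*wps,A=None):
    A=cur() if A is None else A
    for pos,rpy,N in wps:
        B=T(pos,rpy);print(N,"x",step(A,B,N));A=B
E
python3 - <<'E'
from plan import *
import sys,io
from fit import lid
p=np.array([.5596,.1878,.1522,.8707]); R=[np.pi,0,.152]; xc=np.array([np.cos(.152),np.sin(.152),0])
def w(t,up=0): return lid([*p[:3],t],(-.165,0,.019))+.008*xc+[0,0,up]
wp=[([.33,-.3,.32],R,8),(w(.87,.06),R,12),(w(.87,.005),R,3)]+[(w(a),R,n) for a,n in((.7,5),(.5,5),(.3,5),(.1,5),(.03,3))]
for x in wp: print(x[0].round(3) if hasattr(x[0],"round") else x[0])
path(*wp)
E
```

```text
{'top': array([0.346, 0.027, 1.479]), 'scene': array([1.227, 0.646, 0.878])}
[0.33, -0.3, 0.32]
[0.58  0.191 0.306]
[0.58  0.191 0.251]
[0.559 0.188 0.229]
[0.537 0.184 0.204]
[0.521 0.182 0.175]
[0.511 0.18  0.143]
[0.509 0.18  0.132]Traceback (most recent call last):
  File "<stdin>", line 8, in <module>
  File "plan.py", line 11, in path
    A=cur() if A is None else A
      ~~~^^
  File "plan.py", line 9, in cur
    o=ctrl.get_obs();print(o["time_s"],o["ee_pos"].round(4),o["eef_rot"].round(4),o["force"].round(2),o["grip_width"].round(4));return T(o["ee_pos"],o["eef_rot"])
                                                                                                      ^^^^^^^^^^^^^^^^^^^^^
AttributeError: 'float' object has no attribute 'round'
```

```bash
sed -i 's/o\["grip_width"\].round(4)/round(o["grip_width"],4)/; ' plan.py; sed -i 's/^print({n:ray.*$//' fit.py
python3 - <<'E'
from plan import *
R=[np.pi,0,.152]
path(([.33,-.25,.32],R,8),([.58,.191,.306],R,12),([.58,.191,.251],R,3))
path(([.559,.188,.229],R,5),([.537,.184,.204],R,5),([.521,.182,.175],R,5),([.511,.18,.143],R,5),([.509,.18,.132],R,3),A=T([.58,.191,.251],R))
E
```

```text
0.2 [ 0.1247 -0.5355  0.2051] [-3.1409e+00 -1.0000e-04  2.2880e-01] [ 0.32  0.39 -0.49] 0.0939
8 x [0.0321, -0.03, -0.0143, -0.0001, -0.0, 0.0096]
12 x [0.0262, -0.0332, 0.0012, -0.0, -0.0, -0.0]
3 x [0.0, -0.0, 0.0183, -0.0, -0.0, -0.0]
5 x [-0.0042, -0.0, 0.0044, -0.0, -0.0, -0.0]
5 x [-0.0045, 0.0001, 0.005, -0.0, -0.0, -0.0]
5 x [-0.0032, -0.0001, 0.0058, -0.0, -0.0, -0.0]
5 x [-0.002, 0.0001, 0.0064, -0.0, -0.0, -0.0]
3 x [-0.0007, -0.0001, 0.0037, -0.0, -0.0, -0.0]
```

Emit:
jog_arm([
  [0.035,-0.03,-0.015,0,0,0.01,-1],
  [0.035,-0.03,-0.015,0,0,0.01,-1],
  [0.035,-0.03,-0.015,0,0,0.01,-1],
  [0.035,-0.03,-0.015,0,0,0.01,-1],
  [0.035,-0.03,-0.015,0,0,0.01,-1],
])

```text
time_s: 0.7
ee_pos: [0.2655, -0.351, 0.281]
eef_rot: [3.141, -0.0, 0.178]
force: [1.0, -0.5, 0.3]
grip_width: 0.0571
grip_force: 0.0
```

Emit:
jog_arm([
  [0.027,-0.033,-0.015,0,0,0,-1],
  [0.027,-0.033,-0.015,0,0,0,-1],
  [0.027,-0.033,0,0,0,0,-1],
  [0.027,-0.033,0,0,0,0,-1],
  [0.027,-0.033,0,0,0,0,-1],
])

```text
time_s: 1.2
ee_pos: [0.3688, -0.1646, 0.3106]
eef_rot: [3.141, -0.0, 0.179]
force: [0.0, -0.7, -0.5]
grip_width: 0.0174
grip_force: 0.0
```

Emit:
jog_arm([
  [0.027,-0.033,0,0,0,0,-1],
  [0.027,-0.033,0,0,0,0,-1],
  [0.027,-0.033,0,0,0,0,-1],
  [0.027,-0.033,0,0,0,0,-1],
  [0.027,-0.033,0,0,0,0,-1],
])

```text
time_s: 1.7
ee_pos: [0.4723, 0.0219, 0.3105]
eef_rot: [3.142, -0.0, 0.179]
force: [0.6, -0.7, 0.1]
grip_width: 0.0005
grip_force: 0.0
```

```bash
python3 - <<'E'
from plan import *
R=[np.pi,0,.152]
path(([.58,.191,.306],R,5),([.58,.191,.251],R,3))
E
```

```text
1.7 [0.4723 0.0219 0.3105] [ 3.1415e+00 -1.0000e-04  1.7890e-01] [ 0.59 -0.73  0.13] 0.0005
5 x [0.0269, -0.0297, 0.0009, 0.0, -0.0, 0.0054]
3 x [0.0, -0.0, 0.0183, -0.0, -0.0, -0.0]
```

Emit:
jog_arm([
  [0.027,-0.03,0.001,0,0,0.005,-1],
  [0.027,-0.03,0.001,0,0,0.005,-1],
  [0.027,-0.03,0.001,0,0,0.005,-1],
  [0.027,-0.03,0.001,0,0,0.005,-1],
  [0.027,-0.03,0.001,0,0,0.005,-1],
])

```text
time_s: 2.2
ee_pos: [0.5803, 0.1922, 0.3051]
eef_rot: [3.142, 0.0, 0.154]
force: [0.5, -0.3, 0.2]
grip_width: 0.0005
grip_force: 0.0
```

Emit:
jog_arm([
  [0,0,0.018,0,0,0,-1],
  [0,0,0.018,0,0,0,-1],
  [0,0,0.015,0,0,0,-1],
])

```text
time_s: 2.5
ee_pos: [0.5795, 0.1909, 0.2529]
eef_rot: [3.141, 0.001, 0.154]
force: [0.4, -0.3, 1.0]
grip_width: 0.0001
grip_force: 0.0
```

Emit:
jog_arm([
  [-0.004,0,0.0045,0,0,0,-1],
  [-0.004,0,0.0045,0,0,0,-1],
  [-0.004,0,0.0045,0,0,0,-1],
  [-0.004,0,0.0045,0,0,0,-1],
  [-0.004,0,0.0045,0,0,0,-1],
])

```text
time_s: 3.0
ee_pos: [0.5597, 0.1875, 0.2323]
eef_rot: [-3.142, -0.001, 0.154]
force: [-0.1, -0.7, 4.3]
grip_width: 0.0008
grip_force: 1.3
```

```bash
python3 - <<'E'
from plan import *
R=[np.pi,0,.152]
path(([.537,.184,.204],R,5))
cv2.imwrite("pics/l1.png",cv2.resize(ctrl.camera("scene")[145:355,200:480,::-1],(800,600),interpolation=cv2.INTER_CUBIC))
E
```

```text
3.0 [0.5597 0.1875 0.2323] [-3.1415e+00 -9.0000e-04  1.5380e-01] [-0.11 -0.7   4.26] 0.0008
5 x [-0.0046, 0.0, 0.0057, -0.0, -0.0002, 0.0004]
```

View pics/l1.png

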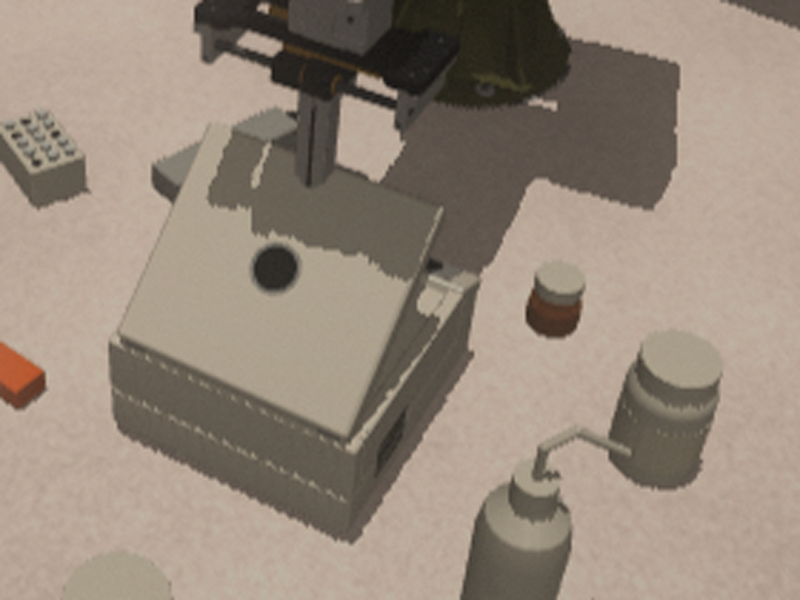

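The picture shows the fingertips at (315,185) on the lid's face just inside the front edge, with the lid already partly pushed down. I continue along the arc.

Emit:
jog_arm([
  [-0.0045,0,0.005,0,0,0,-1],
  [-0.0045,0,0.005,0,0,0,-1],
  [-0.0045,0,0.005,0,0,0,-1],
  [-0.0045,0,0.005,0,0,0,-1],
  [-0.0045,0,0.005,0,0,0,-1],
])

```text
time_s: 3.55
ee_pos: [0.5374, 0.1841, 0.2064]
eef_rot: [3.142, -0.0, 0.154]
force: [2.0, -0.8, 0.6]
grip_width: 0.0005
grip_force: 1.0
```

Emit:
jog_arm([
  [-0.003,0,0.006,0,0,0,-1],
  [-0.003,0,0.006,0,0,0,-1],
  [-0.003,0,0.006,0,0,0,-1],
  [-0.003,0,0.006,0,0,0,-1],
  [-0.003,0,0.006,0,0,0,-1],
])

```text
time_s: 4.05
ee_pos: [0.5226, 0.1818, 0.1764]
eef_rot: [3.142, 0.0, 0.154]
force: [0.7, 0.4, 2.5]
grip_width: 0.0005
grip_force: 1.1
```

Emit:
jog_arm([
  [-0.002,0,0.006,0,0,0,-1],
  [-0.002,0,0.006,0,0,0,-1],
  [-0.002,0,0.006,0,0,0,-1],
  [-0.002,0,0.006,0,0,0,-1],
  [-0.002,0,0.006,0,0,0,-1],
])

```text
time_s: 4.55
ee_pos: [0.5131, 0.1803, 0.1465]
eef_rot: [-3.142, -0.001, 0.154]
force: [0.2, -0.4, 2.3]
grip_width: 0.0008
grip_force: 0.9
```

Emit:
jog_arm([
  [0,0,0.002,0,0,0,-1],
  [0,0,0.002,0,0,0,-1],
  [0,0,0.002,0,0,0,-1],
  [0,0,0.002,0,0,0,-1],
  [0,0,0.002,0,0,0,-1],
])

```text
time_s: 5.05
ee_pos: [0.5131, 0.1803, 0.1374]
eef_rot: [-3.142, -0.0, 0.154]
force: [-7.9, -2.6, 16.6]
grip_width: 0.0003
grip_force: 7.9
```

Emit:
jog_arm([
  [0,0,0.002,0,0,0,-1],
  [0,0,0.002,0,0,0,-1],
  [0,0,0.002,0,0,0,-1],
  [0,0,0.002,0,0,0,-1],
])

```text
time_s: 5.45
ee_pos: [0.513, 0.1803, 0.1289]
eef_rot: [-3.142, -0.0, 0.154]
force: [-1.7, 0.1, 0.9]
grip_width: 0.0004
grip_force: 0.8
```

Clicked past the roller; I press gently home.

Emit:
jog_arm([
  [0,0,0.001,0,0,0,-1],
  [0,0,0.001,0,0,0,-1],
  [0,0,0.0005,0,0,0,-1],
  [0,0,0,0,0,0,-1],
])

```text
time_s: 5.85
ee_pos: [0.5131, 0.1803, 0.1272]
eef_rot: [-3.142, -0.0, 0.154]
force: [-4.7, -0.7, 10.1]
grip_width: 0.0008
grip_force: 5.0
```

Emit:
jog_arm([
  [0,0,-0.03,0,0,0,-1],
  [0,0,-0.04,0,0,0,0],
  [0,0,-0.04,0,0,0,1],
  [0,0,-0.04,0,0,0,1],
])

```text
time_s: 6.25
ee_pos: [0.5129, 0.1802, 0.278]
eef_rot: [3.142, -0.0, 0.154]
force: [0.9, 0.0, -0.2]
grip_width: 0.0213
grip_force: 0.0
```

```bash
python3 - <<'E'
from plan import *
from fit import tb
q=[.6618,-.216,-.4536,-.012]; R=[np.pi,-.39,-.4536]
print(tb(q,(0,0,.083)),tb(q,(0,0,.203)))
path((tb(q,(0,0,.203)),R,12),(tb(q,(0,0,.083)),R,8))
E
```

```text
[ 0.63343541 -0.20217218  0.11676745] [ 0.59242637 -0.18218016  0.22775654]
6.25 [0.5129 0.1802 0.278 ] [ 3.1416e+00 -2.0000e-04  1.5380e-01] [ 0.86  0.03 -0.25] 0.0213
12 x [0.0095, 0.0294, 0.0066, -0.0099, 0.0315, 0.05]
8 x [0.0, -0.0, 0.015, 0.0, -0.0, 0.0]
```

Emit:
jog_arm([
  [0.0095,0.0294,0.0066,-0.0099,0.0315,0.05,1],
  [0.0095,0.0294,0.0066,-0.0099,0.0315,0.05,1],
  [0.0095,0.0294,0.0066,-0.0099,0.0315,0.05,1],
  [0.0095,0.0294,0.0066,-0.0099,0.0315,0.05,1],
  [0.0095,0.0294,0.0066,-0.0099,0.0315,0.05,1],
])

```text
time_s: 6.75
ee_pos: [0.5705, 0.0348, 0.2484]
eef_rot: [3.112, -0.163, -0.096]
force: [1.1, -0.0, -0.7]
grip_width: 0.0607
grip_force: 0.0
```

Emit:
jog_arm([
  [0.0095,0.0294,0.0066,-0.0099,0.0315,0.05,1],
  [0.0095,0.0294,0.0066,-0.0099,0.0315,0.05,1],
  [0.0095,0.0294,0.0066,-0.0099,0.0315,0.05,1],
  [0.0095,0.0294,0.0066,-0.0099,0.0315,0.05,1],
  [0.0095,0.0294,0.0066,-0.0099,0.0315,0.05,1],
])

```text
time_s: 7.25
ee_pos: [0.5933, -0.1203, 0.2312]
eef_rot: [3.124, -0.328, -0.35]
force: [0.8, -0.0, 0.8]
grip_width: 0.094
grip_force: 0.0
```

Emit:
jog_arm([
  [0.0095,0.0294,0.0066,-0.0099,0.0315,0.05,1],
  [0.0095,0.0294,0.0066,-0.0099,0.0315,0.05,1],
  [0,0,0,0,0,0,1],
])

```text
time_s: 7.55
ee_pos: [0.5913, -0.1845, 0.2253]
eef_rot: [3.141, -0.39, -0.458]
force: [-0.5, -0.2, -0.7]
grip_width: 0.094
grip_force: 0.0
```

```bash
python3 - <<'E'
from plan import *
from fit import tb
q=[.6618,-.216,-.4536,-.012]; R=[np.pi,-.39,-.4536]
path((tb(q,(0,0,.203)),R,1))
m=ctrl.camera_model("wrist");import pickle;pickle.dump(m,open("m1.pkl","wb"))
cv2.imwrite("pics/w1.png",cv2.resize(ctrl.camera("wrist")[:,:,::-1],(800,600),interpolation=cv2.INTER_CUBIC))
P=[tb(q,(i*.012,j*.017,.125)) for i,j in((1,1),(1,-1),(-1,-1),(-1,1))]+[tb(q,(0,0,.125))]
print((proj("wrist",P,m)/.7).round().tolist(), ray("wrist",(280,210),m))
E
```

```text
7.55 [ 0.5913 -0.1845  0.2253] [ 3.1411 -0.3901 -0.4581] [-0.47 -0.21 -0.7 ] 0.094
1 x [0.0009, -0.0026, -0.0023, 0.0022, -0.0001, -0.0042]
[[357.0, 283.0], [426.0, 283.0], [426.0, 329.0], [359.0, 330.0], [392.0, 306.0]] (array([ 0.58847206, -0.18362805,  0.41656739]), array([ 0.12061737, -0.0627    , -0.99071699]))
```

View pics/w1.png

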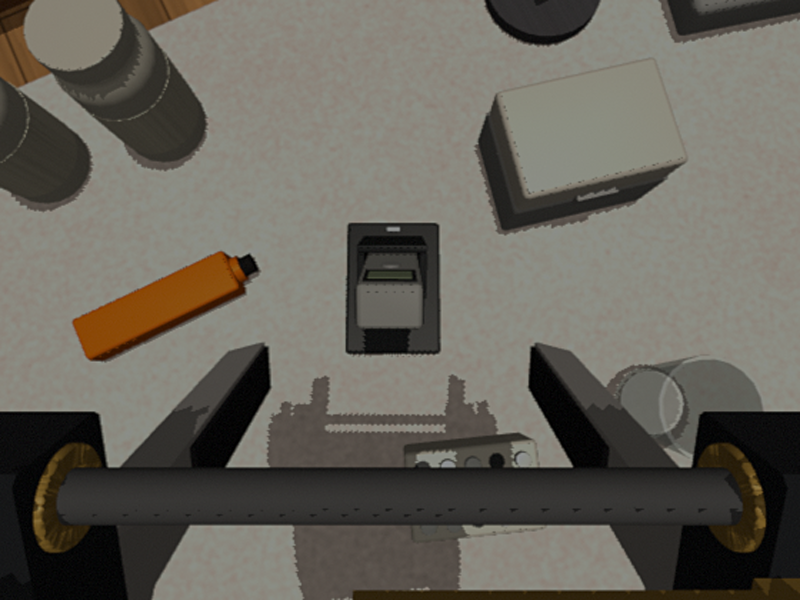

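The far end shows at (390,305) against a predicted (392,306), so it is about 1 mm off, and the gripper is squared to it. I go in along the leaning axis.

Emit:
jog_arm([
  [0.001,-0.0035,0.01,0.002,0,-0.004,1],
  [0,0,0.025,0,0,0,1],
  [0,0,0.025,0,0,0,1],
  [0,0,0.02,0,0,0,1],
  [0,0,0.015,0,0,0,1],
])

```text
time_s: 8.1
ee_pos: [0.6275, -0.1937, 0.1367]
eef_rot: [3.142, -0.389, -0.448]
force: [-0.1, 0.4, 0.2]
grip_width: 0.0938
grip_force: 0.0
```

Emit:
jog_arm([
  [0,0,0.012,0,0,0,1],
  [0,0,0.01,0,0,0,1],
  [0,0,0,0,0,0,1],
])

```text
time_s: 8.4
ee_pos: [0.6345, -0.1983, 0.1172]
eef_rot: [3.142, -0.389, -0.449]
force: [-0.1, 0.4, 0.3]
grip_width: 0.0943
grip_force: 0.0
```

Emit:
jog_arm([
  [0,0,0,0,0,0,-1],
  [0,0,0,0,0,0,-1],
  [0,0,0,0,0,0,-1],
  [0,0,0,0,0,0,-1],
  [0,0,0,0,0,0,-1],
], squeeze=20)

```text
time_s: 8.9
ee_pos: [0.6346, -0.1985, 0.1187]
eef_rot: [-3.141, -0.391, -0.45]
force: [-0.1, -0.4, 0.3]
grip_width: 0.0574
grip_force: 0.0
```

Emit:
jog_arm([
  [0,0,0,0,0,0,-1],
  [0,0,0,0,0,0,-1],
  [0,0,0,0,0,0,-1],
  [0,0,0,0,0,0,-1],
  [0,0,0,0,0,0,-1],
])

```text
time_s: 9.4
ee_pos: [0.6344, -0.1988, 0.1183]
eef_rot: [3.141, -0.39, -0.45]
force: [-0.5, -1.8, -0.3]
grip_width: 0.0341
grip_force: 19.9
```

```bash
python3 - <<'E'
from plan import *
from fit import tb
q=[.6618,-.216,-.4536,-.012]; R=[np.pi,-.39,-.4536]
path((tb(q,(0,0,.083)),R,1)); print(ctrl.get_obs()["moment"])
E
```

```text
9.4 [ 0.6344 -0.1988  0.1183] [ 3.1414 -0.3901 -0.4498] [-0.48 -1.84 -0.33] 0.0341
1 x [-0.0001, 0.0035, 0.0017, -0.0013, -0.0001, 0.0035]
[-0.35242398  0.42713131 -0.35583602]
```

Emit:
jog_arm([
  [0,0,-0.01,0,0,0,-1],
  [0,0,-0.015,0,0,0,-1],
  [0,0,-0.015,0,0,0,-1],
  [0,0,-0.015,0,0,0,-1],
  [0,0,-0.02,0,0,0,-1],
], squeeze=25)

```text
time_s: 9.9
ee_pos: [0.6083, -0.1855, 0.1886]
eef_rot: [-3.141, -0.39, -0.45]
force: [0.1, 0.1, -2.0]
grip_width: 0.0341
grip_force: 25.0
```

Emit:
jog_arm([
  [0,0,-0.03,0,0,0,-1],
  [0,0,-0.03,0,0,0,-1],
  [0,0,-0.03,0,0,0,-1],
  [0,0,-0.02,0,0,0,-1],
  [0,0,0,0,0,0,-1],
])

```text
time_s: 10.4
ee_pos: [0.5713, -0.1674, 0.2934]
eef_rot: [-3.14, -0.396, -0.449]
force: [-0.3, 0.5, -1.7]
grip_width: 0.0339
grip_force: 25.0
```

```bash
python3 - <<'E'
from plan import *
R=[np.pi,0,.152]
# pinch to nose tip 0.104+0.016 =.120 ; tcp to tip .101
path(([.5744,.1901,.127+.101+.06],R,20),([.5744,.1901,.127+.101+.01],R,5))
o=ctrl.get_obs();print(o["moment"].round(3),ctrl.pinch_z)
E
```

```text
10.4 [ 0.5713 -0.1674  0.2934] [-3.1403 -0.3957 -0.4495] [-0.34  0.47 -1.71] 0.0339
20 x [-0.0027, -0.0179, -0.0007, 0.0059, -0.0192, -0.0297]
5 x [0.0, -0.0, 0.01, -0.0, -0.0, -0.0]
[0.122 0.284 0.02 ] 0.0188
```

Emit:
jog_arm([
  [-0.0027,-0.018,-0.0007,0.006,-0.0192,-0.03,-1],
  [-0.0027,-0.018,-0.0007,0.006,-0.0192,-0.03,-1],
  [-0.0027,-0.018,-0.0007,0.006,-0.0192,-0.03,-1],
  [-0.0027,-0.018,-0.0007,0.006,-0.0192,-0.03,-1],
  [-0.0027,-0.018,-0.0007,0.006,-0.0192,-0.03,-1],
])

```text
time_s: 10.9
ee_pos: [0.5924, -0.0786, 0.286]
eef_rot: [3.119, -0.29, -0.29]
force: [-0.5, 0.1, -1.3]
grip_width: 0.0337
grip_force: 25.0
```

Emit:
jog_arm([
  [-0.0027,-0.018,-0.0007,0.006,-0.0192,-0.03,-1],
  [-0.0027,-0.018,-0.0007,0.006,-0.0192,-0.03,-1],
  [-0.0027,-0.018,-0.0007,0.006,-0.0192,-0.03,-1],
  [-0.0027,-0.018,-0.0007,0.006,-0.0192,-0.03,-1],
  [-0.0027,-0.018,-0.0007,0.006,-0.0192,-0.03,-1],
])

```text
time_s: 11.4
ee_pos: [0.6, 0.0125, 0.2845]
eef_rot: [3.112, -0.19, -0.138]
force: [0.5, 0.5, -1.5]
grip_width: 0.0338
grip_force: 25.0
```

Emit:
jog_arm([
  [-0.0027,-0.018,-0.0007,0.006,-0.0192,-0.03,-1],
  [-0.0027,-0.018,-0.0007,0.006,-0.0192,-0.03,-1],
  [-0.0027,-0.018,-0.0007,0.006,-0.0192,-0.03,-1],
  [-0.0027,-0.018,-0.0007,0.006,-0.0192,-0.03,-1],
  [-0.0027,-0.018,-0.0007,0.006,-0.0192,-0.03,-1],
])

```text
time_s: 11.9
ee_pos: [0.5936, 0.1034, 0.2839]
eef_rot: [3.121, -0.091, 0.012]
force: [0.1, 0.3, -1.3]
grip_width: 0.034
grip_force: 25.0
```

Emit:
jog_arm([
  [-0.0027,-0.018,-0.0007,0.006,-0.0192,-0.03,-1],
  [-0.0027,-0.018,-0.0007,0.006,-0.0192,-0.03,-1],
  [-0.0027,-0.018,-0.0007,0.006,-0.0192,-0.03,-1],
  [-0.0027,-0.018,-0.0007,0.006,-0.0192,-0.03,-1],
  [-0.0027,-0.018,-0.0007,0.006,-0.0192,-0.03,-1],
])

```text
time_s: 12.4
ee_pos: [0.5737, 0.1922, 0.2857]
eef_rot: [-3.138, 0.007, 0.161]
force: [0.8, 0.3, -1.8]
grip_width: 0.0335
grip_force: 25.0
```

```bash
python3 - <<'E'
from plan import *
R=[np.pi,0,.152]
path(([.5744,.1901,.127+.101+.06],R,1),([.5744,.1901,.127+.101+.01],R,5))
E
```

```text
12.4 [0.5737 0.1922 0.2857] [-3.138   0.0067  0.1609] [ 0.79  0.26 -1.75] 0.0335
1 x [0.0004, 0.0022, -0.0023, -0.0036, 0.0067, 0.0089]
5 x [0.0, -0.0, 0.01, -0.0, -0.0, -0.0]
```

Emit:
jog_arm([
  [0.0005,0.002,0,-0.0035,0.0065,0.009,-1],
  [0,0,0.015,0,0,0,-1],
  [0,0,0.015,0,0,0,-1],
  [0,0,0,0,0,0,-1],
])

```text
time_s: 12.8
ee_pos: [0.5743, 0.1885, 0.2537]
eef_rot: [3.141, 0.002, 0.149]
force: [-0.4, -0.1, -1.4]
grip_width: 0.034
grip_force: 25.0
```

```bash
python3 - <<'E'
from plan import *
A=cur()
s=ctrl.camera("scene")[:,:,::-1]
X=cv2.resize(s[195:285,240:340],None,fx=4,fy=4,interpolation=cv2.INTER_CUBIC) # 400x360
w=ctrl.camera("wrist")[:,:,::-1]; w=cv2.resize(w,(480,360))[:, 80:]
cv2.imwrite("pics/g.png",np.hstack([X,w]))
G=[.5744,.1901,.127]
f=lambda P:((proj("scene",P)-[240,195])*4).round(1).tolist()
tip=(A@[0,0,.101,1])[:3]
print("glass pred",f(G),"rim",f([[G[0]+.017,G[1],.127],[G[0],G[1]+.017,.127]]),"tip pred",tip.round(4),f(tip),"housing end",f((A@[0,0,.085,1])[:3]))
E
```

```text
12.8 [0.5743 0.1885 0.2537] [3.1407e+00 1.7000e-03 1.4900e-01] [-0.39 -0.11 -1.44] 0.034
glass pred [[253.9, 210.8]] rim [[235.6, 226.5], [277.7, 224.3]] tip pred [0.5742 0.1884 0.1527] [[253.9, 175.9]] housing end [[255.3, 154.7]]
```

View pics/g.png

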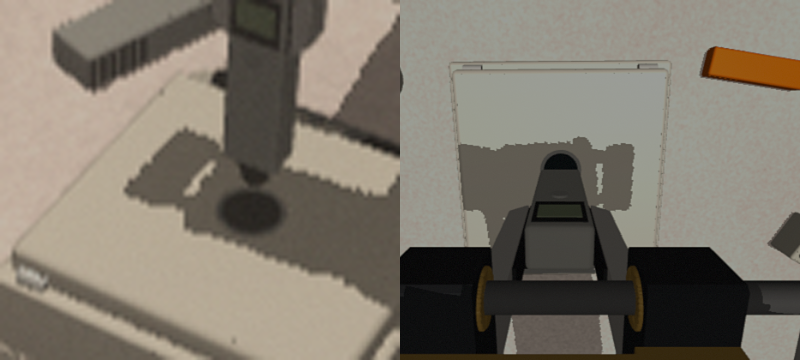

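The picture shows the glass at (251,211) and the nose straight above it (the plan projects the tip to (251.5,209.5)), with the lid level and shut. In the wrist view both are centred on the lid. I lower it.

Emit:
jog_arm([
  [0.0005,0,0.01,0,-0.001,0,-1],
  [0,0,0.01,0,0,0,-1],
  [0,0,0.003,0,0,0,-1],
  [0,0,0,0,0,0,-1],
])

```text
time_s: 13.3
ee_pos: [0.5753, 0.1888, 0.2319]
eef_rot: [3.141, 0.001, 0.149]
force: [0.6, 0.7, -0.5]
grip_width: 0.0338
grip_force: 25.0
```

Emit:
jog_arm([
  [0,0,0.001,0,0,0,-1],
  [0,0,0.001,0,0,0,-1],
  [0,0,0,0,0,0,-1],
])

```text
time_s: 13.6
ee_pos: [0.5755, 0.1889, 0.2307]
eef_rot: [3.141, -0.001, 0.149]
force: [0.8, -1.3, -0.9]
grip_width: 0.034
grip_force: 25.0
```

Emit:
jog_arm([
  [0,0,0.001,0,0,0,-1],
  [0,0,0,0,0,0,-1],
])

```text
time_s: 13.8
ee_pos: [0.5754, 0.1889, 0.2296]
eef_rot: [3.141, -0.0, 0.149]
force: [0.3, -0.1, -0.6]
grip_width: 0.0346
grip_force: 25.0
```

Emit:
jog_arm([
  [0,0,0.001,0,0,0,-1],
  [0,0,0,0,0,0,-1],
])

```text
time_s: 14.0
ee_pos: [0.5754, 0.1889, 0.2285]
eef_rot: [3.141, -0.0, 0.149]
force: [0.7, 0.6, -1.8]
grip_width: 0.034
grip_force: 25.0
```

Emit:
jog_arm([
  [0,0,0.001,0,0,0,-1],
  [0,0,0.001,0,0,0,-1],
  [0,0,0,0,0,0,-1],
])

```text
time_s: 14.3
ee_pos: [0.5755, 0.1889, 0.2266]
eef_rot: [3.141, -0.001, 0.149]
force: [0.1, -0.2, -0.8]
grip_width: 0.0339
grip_force: 25.0
```

```bash
cat > avg.py <<'E'
from plan import *
F=[]
for _ in range(8): ctrl.camera("wrist"); o=ctrl.get_obs(); F.append(np.r_[o["force"],o["ee_pos"]*1000])
print(np.mean(F,0).round(2),np.std(F,0).round(2),o["time_s"])
E
python3 avg.py
```

```text
[-6.0000e-02  3.7000e-01 -9.0000e-02  5.7549e+02  1.8888e+02  2.2670e+02] [0.54 0.53 0.42 0.01 0.01 0.04] 14.7
```

Emit:
jog_arm([
  [0,0,0.001,0,0,0,-1],
  [0,0,0.001,0,0,0,-1],
  [0,0,0.001,0,0,0,-1],
  [0,0,0,0,0,0,-1],
])

```text
time_s: 15.1
ee_pos: [0.5755, 0.1889, 0.2236]
eef_rot: [3.141, -0.0, 0.149]
force: [0.3, -0.2, 2.3]
grip_width: 0.0339
grip_force: 25.0
```

```bash
python3 avg.py; python3 - <<'E'
from plan import *
cur();print(ctrl.get_obs()["grip_force"])
s=ctrl.camera("scene")[:,:,::-1];t=ctrl.camera("top")[:,:,::-1]
X=cv2.resize(s[135:285,220:370],(400,400),interpolation=cv2.INTER_CUBIC);Y=cv2.resize(s[215:257,280:322] if 0 else s[222:264,282:324],(400,400),interpolation=cv2.INTER_CUBIC)
cv2.imwrite("pics/e.png",np.hstack([X,Y]))
f=lambda P:((proj("scene",P)-[220,135])*400/150).round(1).tolist();print(f([.5755,.1889,.127]))
E
```

```text
[-1.3000e-01 -3.6000e-01  1.7800e+00  5.7549e+02  1.8889e+02  2.2368e+02] [0.34 0.37 0.52 0.01 0.01 0.03] 15.5
15.5 [0.5755 0.1889 0.2236] [ 3.1413e+00 -4.0000e-04  1.4940e-01] [-0.51  0.06  1.27] 0.0338
24.97539460659027
[[220.7, 300.6]]
```

View pics/e.png

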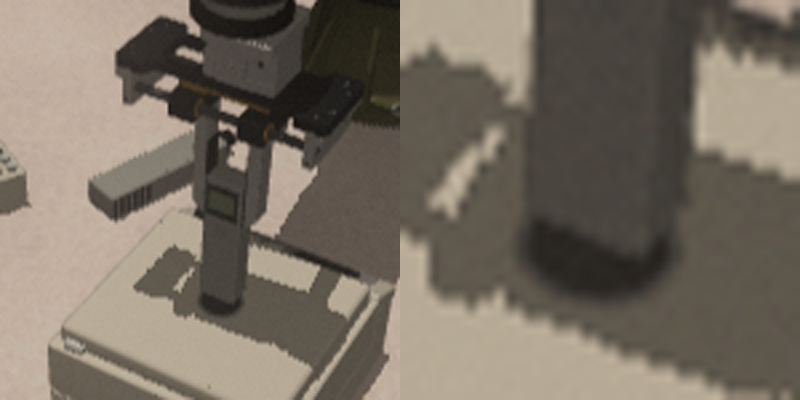

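The nose sits centred on the glass (both at pixel 302.8, 248). Net force is about 3.35 N, which puts the nose about 4 mm in, and the tachometer is upright and still.

```bash
python3 -c "
from station import ctrl
print(ctrl.hand_in())"
```

```text
the job is handed in; nothing more can be done
None
```

I handed the job in at about 15.6 s with the lid latched shut and the tachometer held upright and still on the middle of the sight glass; the force reading (about 3.35 N) puts the nose about 4 mm in, half-way, and I touched nothing else on the bench.

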